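# Take the clamp block off the bent guide rod

### The job

The guide rod on the grey stand has been bent, so it has to be stripped: slide the blue clamp block along the rod and off its open end, feeling your way round the slight bend so that the rod is never pushed with more than 10 newtons, then set the block down gently, upright and loose, in the black tray. Leave the other things on the table where they are.

Things in the scene. Friction and masses are not known exactly. Their poses are not given: they have to be found in the camera images.
- stand: grey fixed stand: base 105 x 80 x 10 mm; upright plate 24 mm thick (x), 50 mm wide, top at 115 mm. A stiff steel rod, 16 mm thick, sticks out of the upright's +x face, axis 90 mm above the table; root 12 mm, open end 152 mm from the origin. Straight and level along +x to point bend_point, slightly bent from there. Origin: on the table under the middle of the upright; x toward the open end, z up
- bend_point (a point): point on the rod's axis 72 mm from the stand's origin, where it is bent. The last 80 mm beyond it are straight again, but point up to 5 degrees to either side and 2 to 5 degrees upward, differently each time: found by feel (or seen). The rod does not give; past 60 mm keep the push on it under 10 N. Axes as the stand's
- block: blue clamp block, 30 mm long (x, along the rod), 40 wide (y), 44 high (z), 0.15 to 0.26 kg; an 18.4 mm bore along x through the middle of its 40 x 44 mm face, 1.2 mm play all round the rod, on which it hangs; flat sides to grip; a screw head 12 mm wide stands 7 mm out of its top. Starts on the straight part. Origin: centre of its underside, 22 mm under the bore axis, z up
- tray: black fixed open tray 130 x 130 mm, 24 mm high, walls 4 mm thick, inner floor 10 mm above the table. Origin: centre of its underside
- dish: amber petri dish, 68 mm wide, 14 mm high, a bystander; origin at the centre of its underside
- kitchen_timer: white timer, 62 x 62 x 20 mm, a bystander; origin at the centre of its underside
- pen_marker: red and white marker pen, 17 x 135 x 16 mm, lying, a bystander; origin at the centre of its underside
Things that resemble listed ones, but are neither listed nor needed, are in the scene too. Leave any white look-alike of the block alone.

How it is judged:
By the outcome, as a careful person would: the job done as asked, in the order asked, and still so for the second after the job is handed in, with the robot touching nothing.
It also fails if it takes over 58 s, if anything falls off the work surface, if the arm or the gripper's body presses on something with over 40 N, if the wrist force passes 120 N, or if a joint passes its speed limit or range.

### The arm

A 7-joint arm with a two-finger parallel gripper is mounted at the origin on the work surface; the furniture and walls round the work are solid. World frame = base frame: x ahead of the robot, y to its left, z up, the work surface at z = 0. Lengths are in mm, angles in rad, forces in N, time in s.
With the tool pointing down it reaches from about 400 to 875 mm from the base axis. Payload 19.3 kg.
Tool frame: the origin (TCP) lies at the very end of the fingers, on their centre line; the grasp point (between the pads) lies 19 mm behind it (grip_point_offset is the z of the grasp point in the tool frame, in mm); z points along the fingers, y is the line along which they close (so a half turn about z gives the same grasp; the last joint's range is limited). The gripper opens to 85 mm and grips with 20 to 120 N. Pads are 22 mm wide; open, the fingers measure 114 mm over their backs; the gripper's body (76 mm by 85 mm) begins 54 mm behind the grasp point. The pads swing forward as they close: fully open they stand 13 mm farther back than shut.
Start: joints at [-0.07, 0.521, -0.036, 1.599, 0.021, 1.021, -0.113], TCP at [624.992, -0.025, 231.291] pointing down, gripper open.
Joint ranges: [-2.91, 2.91], [-0.3, 2.13], [-1.5, 1.42], [0.17, 2.43], [-1.26, 4.41], [0.16, 1.93], [-2.52, 2.52]. Speed limits (rad/s): [1.89, 1.89, 2.39, 2.39, 3.01, 3.01, 3.01].

### API

Orientations are given as a 3x3 rotation matrix whose columns are the frame's x, y, z axes.
In Python, from workcell import movep, movel, goto_joints, open_gripper, clamp, wait, inverse_kinematics, read_state, camera, PlanningError, finish_job, grip_point_offset gives the robot as it stands. Calls block until the motion is done:
- movep(position, orientation): joint-space move of the TCP to a pose.
- movel(position, frame=None, max_speed=150, guard=None): straight line of the TCP; frame=None keeps the orientation; max_speed is the mean speed in mm/s. With guard (N) it stops when the force on the tool has changed by that much, and returns True; else False.
- goto_joints(angles): joint-space move.
- open_gripper() and clamp(): open the fingers fully, or close them until they stop; the grip force is fixed at half the most.
- wait(seconds).
- inverse_kinematics(position, orientation): joint angles nearest the present ones, or None.
- read_state(): the state.
- camera(name): name is "scene" or "side" or "wrist"; returns a dict with "image" (400x640x3 uint8, blue, green, red), "range_z" (400x640 float32, mm along the optical axis (not along the pixel's ray), 0 where there is no reading), "fx", "fy", "cx", "cy" (pixels), "cam_to_world" (4x4, takes a point from camera to world coordinates). Camera axes: x right, y up, looking along -z (the intrinsics and any distortion apply to the point x, -y, -z); pixel columns grow to the right and rows downward; lengths in mm; the calibration is good to about 2 mm. A picture is of the moment at which its call begins.
A pose or a line that the arm cannot do raises PlanningError and nothing moves.
- finish_job(): hands the job in; it is judged then, once.
The state is a dict: "time": time; "qpos": joint angles; "qvel": joint speeds; "joint_efforts": joint torques, N m; "eef_pos": TCP position; "tool_rot": TCP orientation; "ft_force": force on the tool from outside, world axes, zero at the start; "torque": the same for the moment, N m; "finger_gap": finger opening in mm; "gripper_force": force on a finger pad.
Only numpy, scipy, OpenCV 4.12 (cv2) and the standard library are available. Lean on these libraries where they do the work, as an engineer would, in place of code of your own. Each camera call takes 0.05 s, during which the arm holds its last target. There are 200 camera calls.

## Working session

There is one attempt and no reset: what is moved stays moved. The work goes in short steps, each a Python script; the robot and the scene stay as the last script left them, time stands still between calls to the robot, and variables do not carry over. Pictures are saved under pics/ and viewed, at most 10 in all, crops included, and the job is handed in when it is done.

```bash
ls; mkdir -p pics
python3 - <<'E'
from workcell import *
import cv2,numpy as np,pickle
d={}
for n in("scene","side"):
    d[n]=camera(n); cv2.imwrite(f"pics/{n}0.png",d[n]["image"]); print(n,d[n]["cam_to_world"].round(2).tolist(),d[n]["fx"],d[n]["cx"],d[n]["cy"],[k for k in d[n]])
pickle.dump(d,open("cams0.pkl","wb"))
s=read_state();print(s,grip_point_offset)
E
```

```text
pics
scene [[0.64, 0.42, -0.65, -286.03], [-0.77, 0.33, -0.55, -684.75], [-0.01, 0.85, 0.53, 673.64], [0.0, 0.0, 0.0, 1.0]] 408.6466939621229 320.4105832790549 202.9972611896536 ['image', 'range_z', 'fx', 'fy', 'cx', 'cy', 'cam_to_world']
side [[1.0, -0.06, 0.05, 459.25], [0.07, 0.64, -0.76, -946.53], [0.02, 0.76, 0.64, 829.02], [0.0, 0.0, 0.0, 1.0]] 430.1232511555727 316.40741273799625 203.03964819227878 ['image', 'range_z', 'fx', 'fy', 'cx', 'cy', 'cam_to_world']
{'time': 0.1, 'qpos': array([-0.07021789,  0.52198377, -0.03634568,  1.59994775,  0.02119668,
        1.02107653, -0.11279674]), 'qvel': array([-0.00165054, -0.00106849, -0.00140301, -0.00094157,  0.002349  ,
       -0.00058061,  0.00181267]), 'joint_efforts': array([ 6.00351588e-03, -9.28489351e+01,  1.98515877e+00, -3.70530617e+01,
        1.82421418e-02,  5.33716375e-03, -2.83208755e-05]), 'eef_pos': array([ 6.24701964e+02, -1.05625928e-02,  2.30765941e+02]), 'tool_rot': array([[-2.42221112e-05,  9.99999470e-01, -1.02894984e-03],
       [ 9.99999998e-01,  2.41611614e-05, -5.92473905e-05],
       [-5.92224985e-05, -1.02895127e-03, -9.99999469e-01]]), 'ft_force': array([-0.23322622,  0.15381578,  0.64040113]), 'torque': array([ 0.00037393, -0.02429087,  0.03318104]), 'gripper_force': 0.0, 'finger_gap': 85.37946360320664} -18.700000000000003
```

View pics/scene0.png

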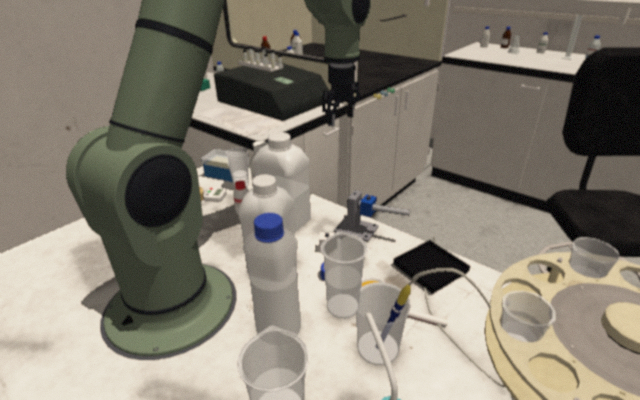

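View pics/side0.png

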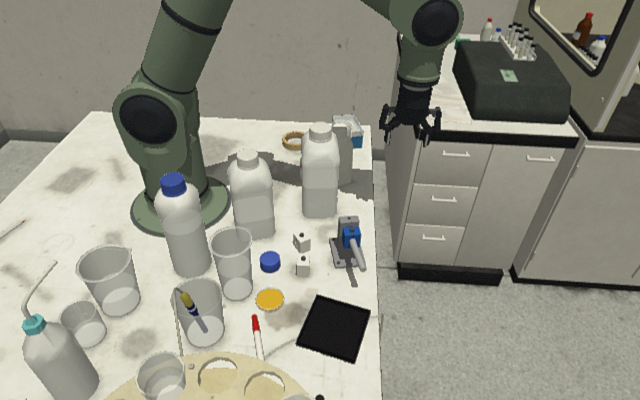

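The scene view shows the stand at about (352,225) with the blue block at (368,206), and the tray at (432,265). In the side view:
- **Stand and rod:** the stand is at (347,245), with the rod running toward (362,268).
- **Block candidates:** the blue block on the rod is at (351,234). The blue cap at (270,262) and the white cubes at (302,242) and (302,265) lie loose on the table. Only the one on the rod fits.
- **Other things:** the tray is at (335,328), the dish at (269,299) and the pen at (257,335).

```bash
cat > h.py <<'E'
import numpy as np,cv2,pickle
def pts(c):
    "world points per pixel from range"
    z=c["range_z"];v,u=np.mgrid[0:z.shape[0],0:z.shape[1]]
    P=np.stack([(u-c["cx"])/c["fx"]*z,-(v-c["cy"])/c["fy"]*z,-z],-1)
    M=c["cam_to_world"];return P@M[:3,:3].T+M[:3,3]
def ray(c,u,v,h):
    d=c["cam_to_world"][:3,:3]@np.array([(u-c["cx"])/c["fx"],-(v-c["cy"])/c["fy"],-1]);o=c["cam_to_world"][:3,3]
    return o+d*(h-o[2])/d[2]
E
python3 - <<'E'
from h import *
d=pickle.load(open("cams0.pkl","rb"));c=d["side"];P=pts(c)
for n,u,v in[("blocktop",351,226),("block",351,236),("uptop",347,219),("rodend",362,267),("rodmid",357,252),("traymid",335,328),("w1",302,240),("w2",302,262),("dish",269,299),("cap",270,262),("pen",257,330),("table",300,285)]: print(n,P[v,u].round(0))
hsv=cv2.cvtColor(c["image"],cv2.COLOR_BGR2HSV)
m=cv2.inRange(c["image"],(0,0,0),(45,45,45)).astype(np.uint8);m[:290]=0;m[:,:290]=0;m[365:]=0
k=max(cv2.findContours(m,0,2)[0],key=cv2.contourArea);r=cv2.minAreaRect(k);print([ray(c,*p,24).round(0) for p in cv2.boxPoints(r)],ray(c,*r[0],17))
cv2.imwrite("pics/crop1.png",cv2.resize(c["image"][200:370,240:400],None,fx=3.5,fy=3.5,interpolation=2))
E
```

```text
blocktop [ 499. -164.  102.]
block [ 500. -206.  108.]
uptop [ 489. -154.  115.]
rodend [ 526. -296.  102.]
rodmid [ 515. -248.   98.]
traymid [ 473. -399.   12.]
w1 [ 378. -166.   43.]
w2 [ 385. -241.   43.]
dish [ 316. -329.    5.]
cap [ 305. -236.   30.]
pen [ 305. -420.   15.]
table [ 384. -278.    1.]
[array([ 393., -453.,   24.]), array([ 417., -315.,   24.]), array([ 551., -355.,   24.]), array([ 514., -485.,   24.])] [ 468.90647535 -401.07747122   17.        ]
```

View pics/crop1.png

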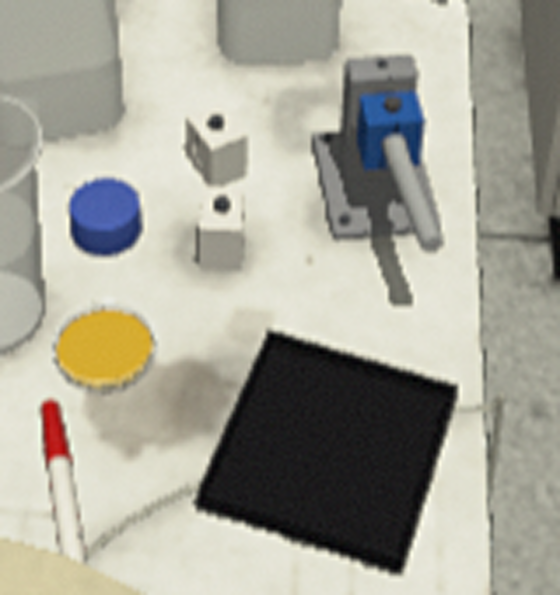

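The crop shows the blue block with its screw head at crop (392,130), threaded on the rod of the grey stand, and the rod's open end at (430,240). The white cubes at (216,150) and (220,235) and the blue cap at (105,215) are the look-alikes. The tray is empty. Next I look from above.

Run:
```python
from workcell import *
from h import *
a=np.array([.27,-.96,0]);a/=np.linalg.norm(a);y=np.array([-a[1],a[0],0]);R=np.c_[-a,y,[0,0,-1]]
movep([512,-225,300],R)
c=camera("wrist");cv2.imwrite("pics/w1.png",c["image"]);pickle.dump(c,open("w1.pkl","wb"))
print(c["cam_to_world"].round(2).tolist(),read_state()["eef_pos"],read_state()["ft_force"],read_state()["time"])
```

```text
[[0.96, -0.26, -0.08, 492.01], [0.27, 0.92, 0.27, -153.66], [-0.0, -0.29, 0.96, 441.48], [0.0, 0.0, 0.0, 1.0]] [ 512.73320412 -223.53947704  299.50044632] [ 0.57144761 -0.40875467  1.27156598] 1.1667
```

View pics/w1.png

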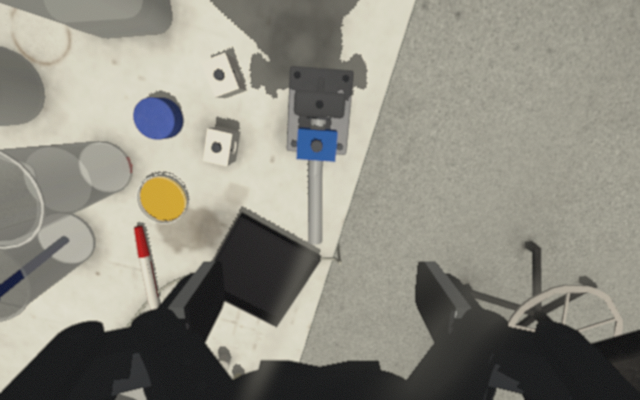

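The wrist view shows the upright's top at (319,104), the block's blue top at (317,145) with its screw at (316,146), and the rod from (315,162) to its open end at (315,242). The tray is at (268,268). Now the geometry.

Run:
```python
from h import *
c=pickle.load(open("w1.pkl","rb"));P=pts(c);I=c["image"]
hsv=cv2.cvtColor(I,cv2.COLOR_BGR2HSV)
m=cv2.inRange(hsv,(100,120,60),(130,255,255));m[:,:280]=0;m[:110]=0;m[180:]=0;m[:,350:]=0
v,u=np.nonzero(m);Q=P[v,u];t=Q[Q[:,2]>105];print("block n",len(Q),len(t),np.median(t,0))
r=cv2.minAreaRect(np.c_[u,v].astype(np.float32));print(r,[ray(c,*p,111).round(1) for p in cv2.boxPoints(r)])
# screw
print("screw",P[144:149,313:320].mean((0,1)))
# upright top
z=P[...,2];mu=(z>111)&(z<119);mu[125:]=0;mu[:80]=0;mu[:,:285]=0;mu[:,355:]=0
v,u=np.nonzero(mu);r=cv2.minAreaRect(np.c_[u,v].astype(np.float32));print("up",r,[ray(c,*p,115).round(1) for p in cv2.boxPoints(r)],ray(c,*r[0],115),np.median(P[v,u],0))
for row in list(range(126,130))+list(range(164,244,6)):
    s=(z[row]>80)&(z[row]<118);s[:300]=0;s[330:]=0;u=np.nonzero(s)[0]
    if len(u): 
        k=P[row,u]; print(row,u[0],u[-1],k[abs(u-u.mean())<4].mean(0).round(1), k[:,2].max().round(1))
# tray rim
mt=(z>17)&(z<30);mt[:195]=0;mt[335:]=0;mt[:,:200]=0;mt[:,325:]=0
v,u=np.nonzero(mt);print("tray",cv2.minAreaRect(P[v,u][:,:2].astype(np.float32)))
```

```text
block n 1030 1013 [ 498.04761331 -186.72893716  109.88359465]
((316.5051574707031, 143.8865966796875), (39.23221969604492, 30.96802520751953), 2.602562189102173) [array([ 482.6, -206.6,  111. ]), array([ 476.2, -176.7,  111. ]), array([ 514. , -167.7,  111. ]), array([ 521.4, -197.5,  111. ])]
screw [ 498.47653091 -188.48197724  116.82238628]
up ((319.4258728027344, 103.7603530883789), (51.08816146850586, 25.309192657470703), 3.3664605617523193) [array([ 469.3, -166.1,  115. ]), array([ 464.8, -143.4,  115. ]), array([ 512.1, -132.8,  115. ]), array([ 517.5, -155.3,  115. ])] [ 490.86567559 -149.26297341  115.        ] [ 490.90490888 -149.17430054  113.88734709]
126 311 325 [ 495.4 -170.4   97.1] 98.5
127 300 325 [ 493.1 -172.1   96.4] 98.8
128 300 325 [ 490.4 -174.1   93.1] 99.6
129 300 329 [ 492.7 -174.1  100.5] 111.7
164 308 322 [ 503.  -209.2   96.6] 97.9
170 308 322 [ 504.7 -215.4   96.8] 98.3
176 308 322 [ 506.5 -221.6   97.1] 98.2
182 308 322 [ 508.2 -227.8   97.6] 98.4
188 308 322 [ 510.  -234.3   97.1] 98.8
194 308 322 [ 511.8 -240.6   97.9] 99.1
200 308 322 [ 513.1 -247.3   98.1] 99.8
206 308 322 [ 515.3 -253.3   99.5] 100.5
212 308 322 [ 517.2 -260.1   99.1] 101.0
218 308 321 [ 518.5 -266.8   99.7] 101.0
224 308 321 [ 520.4 -273.3  100.5] 101.9
230 308 321 [ 522.3 -280.1  100.7] 101.4
236 308 321 [ 524.1 -286.8  101.2] 102.4
242 309 321 [ 526.6 -293.3  102. ] 102.6
tray ((470.47479248046875, -395.28863525390625), (131.01516723632812, 129.97146606445312), 74.938232421875)
```

The range data agree with the listed sizes:
- **Heights:** upright top 114 mm, screw 117 mm, rod top 97–102 mm.
- **Straight rod:** heading about 12.2° from −y toward +x, from origin (490.9, −149.3).
- **Bend:** about 3.4° to the stand's +y and about 3.8° up.
- **Block:** s ≈ 39 mm from the origin.

Now I grasp.

```bash
cat >> h.py <<'E'
from scipy.spatial.transform import Rotation as Ro
O=np.array([490.9,-149.3,90.]);YAW=np.radians(12.2)
def axis(yaw,pitch): return np.array([np.sin(yaw)*np.cos(pitch),-np.cos(yaw)*np.cos(pitch),np.sin(pitch)])
def frame(d):
    "tool frame: -x along the rod d, y horizontal, z downish"
    x=-d;y=np.cross([0,0,1],d);y/=np.linalg.norm(y);return np.c_[x,y,np.cross(x,y)]
E
python3 - <<'E'
from workcell import *
from h import *
a=axis(YAW,0);R=frame(a);p=O+39*a
movep([p[0],p[1],150],R);wait(.2);s=read_state();e=s["eef_pos"]-[p[0],p[1],150];print(s["time"],e,s["ft_force"])
movel([p[0],p[1],71],max_speed=80,guard=8);wait(.3);s=read_state();print(s["time"],s["eef_pos"],p,s["ft_force"],(s["tool_rot"]-R).round(4).tolist())
c=camera("wrist");cv2.imwrite("pics/w2.png",c["image"]);pickle.dump(c,open("w2.pkl","wb"))
E
```

```text
2.0333 [ 0.9170196  -0.56851268  1.36984927] [ 0.22025319 -0.17730949 -1.16318004]
3.4667 [ 499.24231848 -187.45149699   71.22194917] [ 499.14166706 -187.41921988   90.        ] [ 0.53057458 -0.95284431  0.90122631] [[-0.0, -0.0, 0.0004], [-0.0, 0.0, -0.0001], [-0.0002, 0.0003, 0.0]]
```

View pics/w2.png

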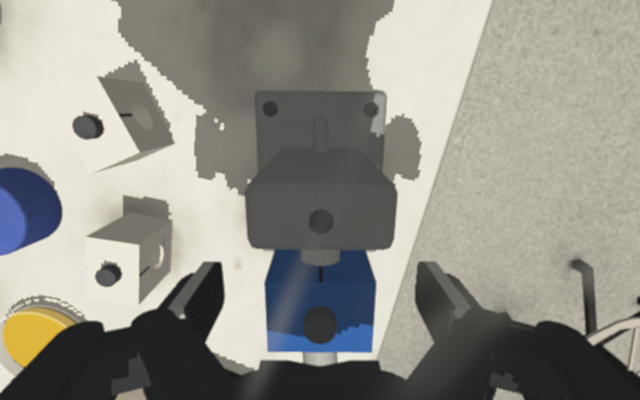

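The close view shows the block centred at column 321, between pads at columns 222 and 418 (middle 320). Its edges are parallel to the image, so the yaw is right. I clamp, then feel the play.

```bash
cat >> h.py <<'E'
def force(n=4):
    from workcell import read_state,wait
    f=[]
    for _ in range(n): wait(.03);f.append(read_state()["ft_force"])
    return np.mean(f,0)
E
python3 - <<'E'
from workcell import *
from h import *
a=axis(YAW,0);R=frame(a);y=R[:,1]
f=force();clamp();wait(.2);g=force();s=read_state();T=s["eef_pos"];print(s["time"],s["finger_gap"],s["gripper_force"],T,(f@np.c_[a,y,[0,0,1]]).round(2),(g@np.c_[a,y,[0,0,1]]).round(2))
p=(O+39*a);p[2]=71
for dz in(.6,1.2,1.8,2.4):
    movel(p+[0,0,dz],max_speed=20);g=force();s=read_state();print(s["time"],dz,s["eef_pos"].round(2),(g@np.c_[a,y,[0,0,1]]).round(2))
    if g[2]<-6: break
E
```

```text
4.4667 39.63656776630125 59.795931447297335 [ 499.24527636 -187.44742403   71.1163628 ] [-0.38  0.19  0.07] [-0.75 -0.54  5.55]
4.85 0.6 [ 499.02 -187.41   71.47] [ 0.12 -0.07 -1.85]
5.2333 1.2 [ 499.14 -187.44   72.21] [ 0.   -0.11 -1.84]
5.6167 1.8 [ 499.14 -187.44   72.8 ] [ 0.07  0.04 -2.07]
6.0 2.4 [ 499.12 -187.42   73.38] [-0.25  0.58 -1.37]
```

Run:
```python
from workcell import *
from h import *
a=axis(YAW,0);R=frame(a);y=R[:,1];B=np.c_[a,y,[0,0,1]]
p=(O+39*a);p[2]=72.3
movel(p,max_speed=30)
for sg in(1,-1):
    for d in(.5,.9,1.3,1.7):
        movel(p+sg*d*y,max_speed=20);g=force(2);s=read_state();print(s["time"],sg*d,((s["eef_pos"]-p)@B).round(2),(g@B).round(2))
        if abs(g@y)>2.5: break
    movel(p,max_speed=30)
```

```text
6.5667 0.5 [-0.02  0.52  0.01] [-0.57 -0.03 -2.2 ]
6.8833 0.9 [0.02 0.93 0.02] [-0.47 -0.22 -1.54]
7.2 1.3 [ 0.    1.28 -0.01] [-0.07 -0.1  -1.61]
7.5167 1.7 [-0.02  1.53 -0.06] [-0.28 -1.39 -1.25]
8.0833 -0.5 [-0.02 -0.43  0.02] [ 0.26  0.08 -2.47]
8.4 -0.9 [-0.03 -0.84  0.01] [-0.21  1.22 -1.73]
8.7167 -1.3 [ 0.   -0.93  0.06] [ 0.38  3.81 -3.75]
```

Play is symmetric about +0.3 mm in y and z 72.35, with a width of about 2.4 mm as listed. Now I slide, following the bend and correcting by force.

```bash
cat > slide.py <<'E'
from workcell import *
from h import *
a=axis(YAW,0);b=axis(np.radians(15.5),np.radians(3.8));R0=frame(a);W=np.array([0,0,-1.9])
O2=O+.3*R0[:,1];off=R0.T@np.array([0,0,72.35-90])   # TCP relative to bore centre, tool frame
rod=lambda s:O2+min(s,72)*a+max(s-72,0)*b
def pose(s):
    d=rod(s+15)-rod(s-15);d/=np.linalg.norm(d);R=frame(d)
    return .5*rod(s)+.25*(rod(s+15)+rod(s-15))+R@off,R
def run(s,end,e):
    while s<end:
        s+=3 if s<110 else 4
        p,R=pose(s);hit=movel(p+R[:,1:]@e,R,max_speed=25,guard=5)
        f=(force(2)-W)@R;fl=f[1:]
        if hit or abs(fl).max()>1: e=e+np.clip(fl/12,-.4,.4)
        st=read_state();print(round(st["time"],1),s,hit,f.round(1),e.round(2))
        if np.linalg.norm(f)>6.5: print("STOP");break
    return s,e
E
python3 - <<'E'
from slide import *
s,e=run(39,75,np.zeros(2));np.save("se.npy",[s,*e])
E
```

```text
9.3 42 False [-0.7 -0.5 -0.4] [0. 0.]
9.6 45 False [ 0.5  0.5 -0.2] [0. 0.]
10.0 48 False [-0.2  0.4 -0.3] [0. 0.]
10.3 51 False [ 0.3  0.1 -0.2] [0. 0.]
10.6 54 False [ 0.8 -0.4 -0.5] [0. 0.]
11.0 57 False [-0.1  0.   0.6] [0. 0.]
11.3 60 False [ 0.3 -0.8  0.4] [0. 0.]
11.7 63 False [-0.2 -0.6  0.3] [0. 0.]
12.0 66 False [ 0.1 -0.1 -0.2] [0. 0.]
12.3 69 False [0.3 0.2 0.1] [0. 0.]
12.7 72 False [0.5 0.2 0.2] [0. 0.]
13.0 75 False [-0.7  0.2 -0.4] [0. 0.]
```

Run:
```python
from slide import *
x=np.load("se.npy");s,e=run(x[0],125,x[1:]);np.save("se.npy",[s,*e])
```

```text
13.4 78.0 False [ 0.5  0.  -0.4] [0. 0.]
13.7 81.0 False [0.3 0.  0.2] [0. 0.]
14.0 84.0 False [-0.3 -0.1  0.3] [0. 0.]
14.4 87.0 False [ 0.   0.1 -0.5] [0. 0.]
14.7 90.0 False [ 0.8  0.5 -0.3] [0. 0.]
15.1 93.0 False [ 0.7 -0.1  0.1] [0. 0.]
15.4 96.0 False [ 0.1  0.  -0. ] [0. 0.]
15.7 99.0 False [-0.  -0.  -0.7] [0. 0.]
16.1 102.0 False [0.  0.2 0. ] [0. 0.]
16.4 105.0 False [ 0.1 -0.1  0.7] [0. 0.]
16.7 108.0 False [ 0.3  0.  -0.5] [0. 0.]
17.1 111.0 False [-0.5 -0.4  0.1] [0. 0.]
17.4 115.0 False [ 0.2 -0.1 -0.7] [0. 0.]
17.8 119.0 False [ 0.1  0.5 -0.2] [0. 0.]
18.2 123.0 False [ 0.2 -0.2  0.4] [0. 0.]
18.6 127.0 False [ 0.6 -0.  -0.2] [0. 0.]
```

Run:
```python
from slide import *
x=np.load("se.npy");s,e=run(x[0],185,x[1:]);np.save("se.npy",[s,*e])
c=camera("wrist");cv2.imwrite("pics/w3.png",c["image"]);print(read_state()["eef_pos"],read_state()["finger_gap"])
```

```text
18.9 131.0 False [ 0.  -0.6 -0.6] [0. 0.]
19.3 135.0 False [0.7 0.9 0.4] [0. 0.]
19.7 139.0 False [-0.1 -0.5 -0.8] [0. 0.]
20.1 143.0 False [ 0.3 -0.5  0.5] [0. 0.]
20.4 147.0 False [-0.8  0.5 -0.5] [0. 0.]
20.8 151.0 False [-0.1 -0.5 -0.7] [0. 0.]
21.2 155.0 False [ 0.7  0.2 -0. ] [0. 0.]
21.6 159.0 False [ 0.2 -0.4  0.4] [0. 0.]
21.9 163.0 False [ 0.9  0.7 -0.6] [0. 0.]
22.3 167.0 False [0.2 0.1 0. ] [0. 0.]
22.7 171.0 False [0.4 0.  0.2] [0. 0.]
23.1 175.0 False [ 0.2  0.7 -0.2] [0. 0.]
23.4 179.0 False [-0.3 -0.2 -0.4] [0. 0.]
23.8 183.0 False [0.6 0.7 0. ] [0. 0.]
24.2 187.0 False [-0.1  0.4 -0.5] [0. 0.]
[ 537.39364838 -331.26374076   79.97795393] 39.51854373028173
```

View pics/w3.png

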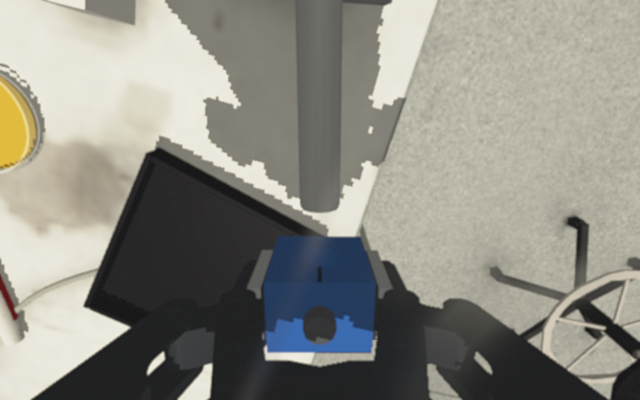

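The block is fully off the rod: the rod end is at (320,208) and the block is at (320,295) between the pads. The tray lies at the left, centred at about (200,270). Next I lift it, level it, and set it down in the tray with a guarded descent.

Run:
```python
from workcell import *
from h import *
T=np.array([470,-396,0.]);R=frame(axis(np.radians(30),0))
p=read_state()["eef_pos"]
movel(p+[4,-12,15],max_speed=80)
movel(T+[0,0,80],R,max_speed=100);wait(.2);print(read_state()["time"],read_state()["eef_pos"])
movel(T+[0,0,21],max_speed=60);wait(.2);f0=force();print(f0,read_state()["eef_pos"])
hit=movel(T+[0,0,11],max_speed=8,guard=2.5);s=read_state();print(hit,s["time"],s["eef_pos"],force()-f0)
```

```text
25.8667 [ 470.46959482 -395.50701518   80.04700746]
[-0.25057023  0.1802804  -1.57413505] [ 470.03456187 -396.04559758   21.14785943]
True 28.1583 [ 469.98013142 -395.98158997   14.43115388] [-0.48236755  0.20559506 10.02700202]
```

Contact is at TCP z 14.4, as expected for the tray floor. I ease the press, then release.

Run:
```python
from workcell import *
from h import *
p=read_state()["eef_pos"]
for k in range(4):
    f=force();print(f,read_state()["eef_pos"][2])
    if f[2]<2.5: break
    p=p+[0,0,.15];movel(p,max_speed=10)
open_gripper();wait(.3);print(force())
movel(p+[0,0,110],max_speed=80);movel([480,-330,200],max_speed=120);wait(.3)
c=camera("wrist");cv2.imwrite("pics/w4.png",c["image"]);print(read_state()["time"],force())
d=camera("side");P=pts(d);print("top",np.median(P[(P[...,2]>45)&(P[...,2]<60)&(abs(P[...,0]-470)<25)&(abs(P[...,1]+396)<25)],0))
cv2.imwrite("pics/s4.png",cv2.resize(d["image"][200:370,240:400],None,fx=3.5,fy=3.5,interpolation=2))
```

```text
[-0.96689003  0.69369724  8.68358473] 14.409409252058875
[ 0.41365809  0.04276778 -0.37350545] 14.480721560315091
[ 0.05844754 -0.1459497  -0.05733074]
32.625 [ 0.04621832 -0.06539843 -0.49056519]
top [ 471.40764494 -401.92177038   53.24280613]
```

View pics/s4.png

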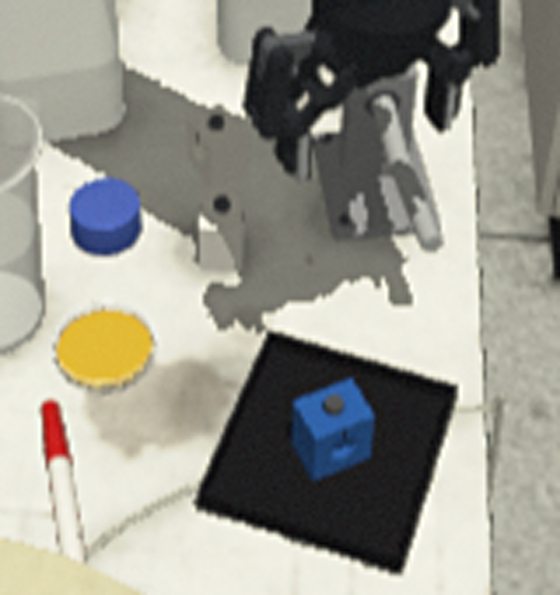

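The block stands upright in the tray at crop (333,430), screw up, with its top at about 54 mm as expected. The dish, pen, cap and white cubes have not moved, and the gripper is clear.

```bash
python3 -c "
from workcell import *
print(finish_job())"
```

```text
the job is handed in; nothing more can be done
None
```

The blue clamp block is off the bent rod and standing upright and loose in the black tray; sampled forces on the bent part stayed about 1 N, the other things on the table look unmoved, and I handed the job in at about 33 s.

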